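# Stir the loose collars round the dispensing pan until all have dropped

### The job

Take the steel rod out of its leaning rest and use it to stir the six collars round the ring-shaped pan until all of them have dropped through the opening into the black bin below; a fixed fin crosses the ring somewhere, so feel or look for it and work away from both of its sides. Move the collars only with the rod, never with the fingers, do not press the rod hard against the pan, and leave the can, jar and carton alone. Finally put the rod back into its rest and let go.

Things in the scene. Friction and masses are not known exactly. Their poses are not given: they have to be found in the camera images.
- pan: Fixed dispensing pan: dark square deck 220 mm wide, 6 mm thick, top 66 mm above the table, on four yellow legs. On it an aluminium ring wall (outer radius 109 mm, 4 mm thick, 30 mm high) and a round hub (radius 70 mm) leave a ring channel 35 mm wide, mid radius 87.5 mm, with one opening in its floor. Origin: on the hub axis at table height, z up, +x towards the opening.
- hub_top (a point): Centre of the hub's top, 30 mm above the deck. One rigid aluminium fin, 4 mm thick, 29 mm high, crosses the channel radially from hub to wall. Its place is not measured: anywhere from 115 to 245 degrees round the hub from the opening. Collars lie on both sides of it, but within 18 mm of each of its faces the channel is clear, so the rod just fits down close beside it at mid radius.
- outlet (a point): Centre of the opening in the channel's floor, at deck-top level, 80 mm from the hub axis; 46 mm long and as wide as the channel. Collars pushed over it drop into the fixed black bin below (120 x 100 mm, 48 mm high, standing on the table, reaching 36 mm beyond the ring wall).
- rod: Loose stirring rod, about 140 g: square wooden handle 24 x 24 mm, 80 mm long, over a round steel rod 12 mm thick, 110 mm long. Origin: centre of the handle's lower end (shoulder); z runs up the handle (top at +80 mm), the steel along -z; x and y are normal to the handle's flats. It starts in the rest, leaning 0.6 rad.
- rod_tip (a point): Lower end of the steel rod, on its axis, 110 mm below the shoulder. Same axes as the rod.
- rest_mouth (a point): Centre of the mouth of the rod's rest: fixed square steel tube, 22 mm inside, 28 mm outside, 60 mm long, open both ends, mouth 118 mm above the table, on a foot plate 130 x 80 x 12 mm. z points out of the tube along its axis, 0.6 rad from vertical; y is level. The seated rod lies on the tube's lower (-x) side, about 5 mm off its axis, with its shoulder on the mouth.
- collar0: Round oiled, slippery steel shaft collar (thick ring, 12 mm bore), 28 mm in diameter, 14 mm high, 40 to 75 g. Origin: centre of its underside, z up. At the start flat on the floor of the ring channel.
- collar1: Round oiled, slippery steel shaft collar (thick ring, 12 mm bore), 28 mm in diameter, 14 mm high, 40 to 75 g. Origin: centre of its underside, z up. At the start flat on the floor of the ring channel.
- collar2: Round oiled, slippery steel shaft collar (thick ring, 12 mm bore), 28 mm in diameter, 14 mm high, 40 to 75 g. Origin: centre of its underside, z up. At the start flat on the floor of the ring channel.
- collar3: Round oiled, slippery steel shaft collar (thick ring, 12 mm bore), 28 mm in diameter, 14 mm high, 40 to 75 g. Origin: centre of its underside, z up. At the start flat on the floor of the ring channel.
- collar4: Round oiled, slippery steel shaft collar (thick ring, 12 mm bore), 28 mm in diameter, 14 mm high, 40 to 75 g. Origin: centre of its underside, z up. At the start flat on the floor of the ring channel.
- collar5: Round oiled, slippery steel shaft collar (thick ring, 12 mm bore), 28 mm in diameter, 14 mm high, 40 to 75 g. Origin: centre of its underside, z up. At the start flat on the floor of the ring channel.
- can: Bystander: blue can, 64 mm in diameter, 170 mm high, standing; origin at the centre of its underside.
- jar: Bystander: small round jar, 60 mm in diameter, 75 mm high; origin at the centre of its underside.
- carton: Bystander: cardboard box 65 x 45 x 50 mm; origin at the centre of its underside.
Not all that is in view belongs to the job. Of the things that look like the rod, the middle-sized one is meant.

How it is judged:
By the outcome, as a careful person would: the job done as asked, in the order asked, and still so for the second after the job is handed in, with the robot touching nothing.
It also fails if it takes over 72 s, if anything falls off the work surface, if the arm or the gripper's body presses on something with over 40 N, if the wrist force passes 120 N, or if a joint passes its speed limit or range.

### The arm

A 7-joint arm with a two-finger parallel gripper is mounted at the origin on the work surface. World frame = base frame: x ahead of the robot, y to its left, z up, the work surface at z = 0. Lengths are in m, angles in rad, forces in N, time in s.
With the tool pointing down it reaches from about 0.35 to 0.9 m from the base axis. Payload 8.1 kg.
Tool frame: the origin (TCP) lies at the very end of the fingers, on their centre line; the grasp point (between the pads) lies 19 mm behind it; z points along the fingers, y is the line along which they close (so a half turn about z gives the same grasp; the last joint's range is limited). The gripper opens to 92 mm and grips with 3 to 60 N. Pads are 19 mm wide; open, the fingers measure 130 mm over their backs; the gripper's body (75 mm by 190 mm) begins 47 mm behind the grasp point.
Start: joints at [-1.341, 0.434, 0.025, 1.573, -0.012, 1.134, -0.075], TCP at [0.204, 0.591, 0.206] pointing down, gripper open.
Joint ranges: [-2.62, 2.62], [-0.44, 2.09], [-1.27, 1.32], [0.08, 2.57], [-1.32, 4.46], [0.12, 2], [-2.74, 2.74]. Speed limits (rad/s): [2.22, 2.22, 3.01, 3.01, 3.14, 3.14, 3.14].

### API

Orientations are given as a unit quaternion [x, y, z, w].
In Python, from cell import sense, viewer, job gives the robot as it stands.
- The arm moves only by the tool carry_out, never from a script. Its argument "increments" is one flat list of numbers, 7 for each row, row after row: the shift along the tool's x, y, z scaled (see below), then the turn, a rotation vector about the tool's x, y, z scaled (see below), then the opening, from 0 (shut) to 1 (fully open). A call has 1 to 10 rows; each row is the pose to reach, as a shift and turn from the pose commanded when the call began, along the tool's axes at that moment, turning the shorter way round; what a row does not reach only later rows make up. The controller multiplies each number of a shift by 0.12 m and each number of a turn by pi rad. A row lasts 1/10 s, in which the tool goes at most 50 mm and 8.59 degrees, less where a joint would pass 70% of its speed; a pose out of reach is approached as far as the arm can. A call with a number of a shift or a turn outside -1 to 1 is refused whole. A call with a gripper value outside its range is refused whole. The fingers move at their own pace and stop on an object; "force" is the grip in N (left out, the last holds). Time passes only in rows, so rows that repeat a pose let the fingers close. It gives the time, the measured TCP pose, the force, the opening and the grip force at its end, in the units of the state.
- sense(): the state, without advancing time (a new reading comes with each control period).
- viewer.read_camera(name): name is "scene" or "top"; returns a dict with "frame" (420x560x3 uint8, red, green, blue), "intrinsics" (3x3 intrinsics, pixels), "R" (3x3) and "t" (3): a world point X has camera coordinates R X + t. Camera axes: x right, y down, z forward; pixel columns grow to the right and rows downward; lengths in m; the calibration is good to about 2 mm. A picture is of the moment at which its call begins. There is no depth.
- job.job_done(): hands the job in; it is judged then, once.
The state is a dict: "t": time; "joint_pos": joint angles; "qd": joint speeds; "joint_torque": joint torques, N m; "position": TCP position; "tcp_rot": TCP orientation; "ft_force": force on the tool from outside, world axes, zero at the start; "ft_torque": the same for the moment, N m; "gripper_width": opening from 0.0 (shut) to 1.0 (fully open); "grip_force": force on a finger pad.
Only numpy, scipy, OpenCV 4.12 (cv2) and the standard library are available. Lean on these libraries where they do the work, as an engineer would, in place of code of your own. Each camera call takes 0.05 s, during which the arm holds its last target. There are 200 camera calls.

## Working session

There is one attempt and no reset: what is moved stays moved. The work goes in short steps, Python scripts to look and compute and a tool call to move; the robot and the scene stay as the last step left them, time stands still between calls to the robot, and variables do not carry over. Pictures are saved under pics/ and viewed, at most 10 in all, crops included, and the job is handed in when it is done.

Besides the shell and the picture viewer there is one more tool, called after "Call:" as name(argument=value, ...) on one line, values as JSON. carry_out: Moves the arm, as the interface text tells. Shifts and turns lie within -1 to 1; 1 stands for 0.12 m of shift or pi rad of turn. Its arguments: {"type":"object","properties":{"increments":{"type":"array","items":{"type":"number"}},"force":{"type":"number"}},"required":["increments"]}

```bash
mkdir -p pics; ls; python3 - <<'E'
from cell import sense, viewer
import cv2,numpy as np
s=sense();print({k:np.round(v,3).tolist() for k,v in s.items()})
for n in("scene","top"):
    c=viewer.read_camera(n);print(n,c["intrinsics"].tolist(),np.round(c["R"],4).tolist(),np.round(c["t"],4).tolist())
    cv2.imwrite(f"pics/{n}0.png",cv2.resize(c["frame"][:,:,::-1],(800,600),interpolation=cv2.INTER_CUBIC))
E
```

```text
pics
{'t': 0.0, 'joint_pos': [-1.341, 0.435, 0.025, 1.574, -0.012, 1.134, -0.075], 'qd': [-0.001, 0.0, -0.0, -0.0, 0.001, 0.001, -0.0], 'joint_torque': [0.0, -66.785, 0.985, -31.448, -0.061, 0.043, 0.0], 'position': [0.204, 0.59, 0.205], 'tcp_rot': [0.166, 0.986, -0.001, -0.0], 'ft_force': [-0.217, 0.077, 0.011], 'ft_torque': [0.016, -0.013, 0.029], 'grip_force': 0.0, 'gripper_width': 0.998}
scene [[475.3814532288372, 0.0, 275.9257073298188], [0.0, 475.3814532288372, 210.400633765594], [0.0, 0.0, 1.0]] [[0.1239, 0.9923, -0.0031], [0.7194, -0.092, -0.6885], [-0.6835, 0.0831, -0.7252]] [-0.091, -0.2885, 1.686]
top [[456.0199791293485, 0.0, 289.2744610529729], [0.0, 456.0199791293485, 208.78443543208152], [0.0, 0.0, 1.0]] [[0.0112, -0.9997, -0.0225], [-0.9894, -0.0079, -0.1447], [0.1444, 0.0239, -0.9892]] [0.0455, 0.5237, 0.9945]
```

View pics/scene0.png

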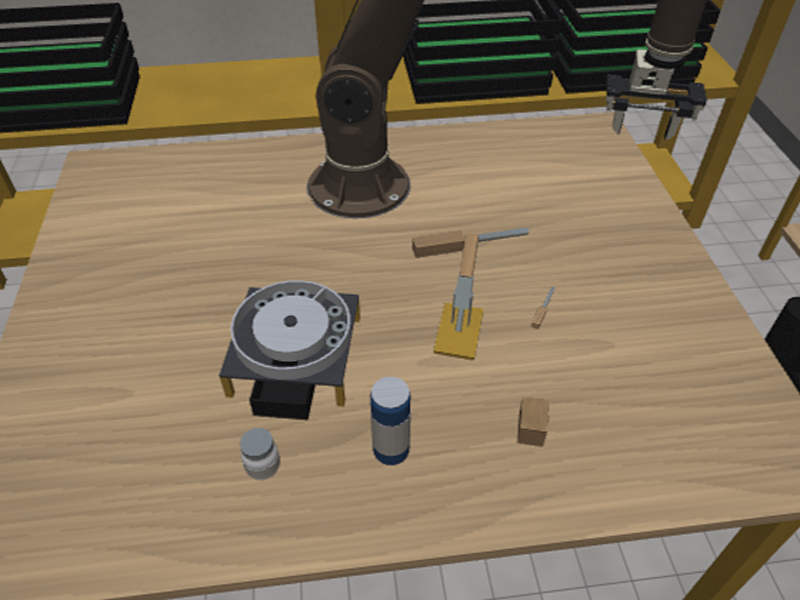

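View pics/top0.png

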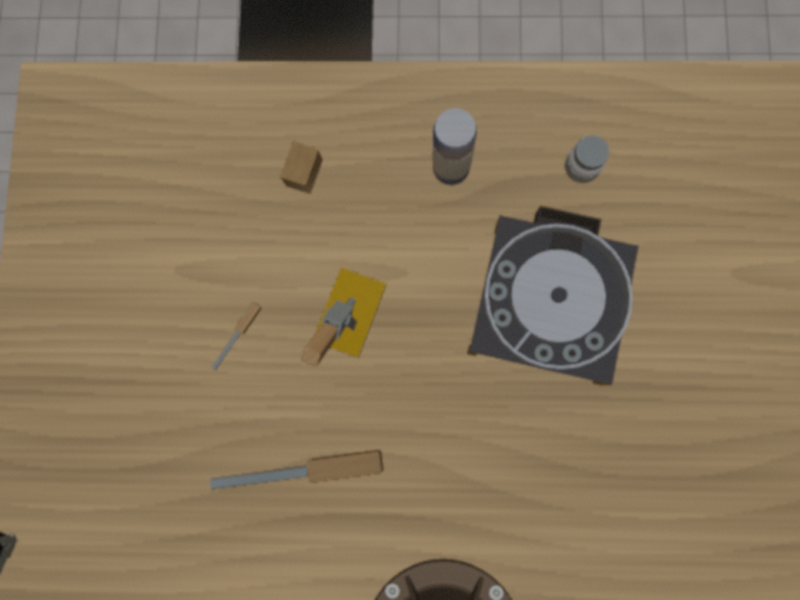

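The scene view shows the pan at about (290,325) and the rest on its yellow foot at (460,320), with the rod leaning towards the robot. In the top view the hub is at (559,295), the fin at (522,340), the opening at (567,235) and the rod's handle at about (312,350). I'll enlarge both.

```bash
python3 - <<'E'
import cv2,numpy as np
from cell import viewer
out=np.zeros((600,800,3),np.uint8)
# averaging a few frames isn't needed
t=viewer.read_camera("top")["frame"][:,:,::-1];s=viewer.read_camera("scene")["frame"][:,:,::-1]
cv2.imwrite("pics/t_raw.png",t);cv2.imwrite("pics/s_raw.png",s)
def crop(im,x,y,w,h,k): return cv2.resize(im[y:y+h,x:x+w],None,fx=k,fy=k,interpolation=cv2.INTER_CUBIC)
# rod: top (205,180) 67x75 x6 ->402x450 ; scene (295,155) 50x100
a=crop(t,205,180,66,75,6); b=crop(s,295,155,50,100,6)
out[:450,:396]=a; out[:600,400:700]=b
for k in range(0,66,10):
    cv2.putText(out,str(205+k),(k*6,460),0,.35,(255,255,255),1); cv2.line(out,(k*6,440),(k*6,450),(0,0,255),1)
for k in range(0,75,10): cv2.putText(out,str(180+k),(0,k*6+4),0,.35,(0,0,255),1)
for k in range(0,100,10): cv2.putText(out,str(155+k),(702,k*6+4),0,.35,(255,255,255),1)
for k in range(0,50,10): cv2.putText(out,str(295+k),(400+k*6,596),0,.35,(0,0,255),1)
cv2.imwrite("pics/rod.png",out)
out=crop(t,325,140,125,135,4.4)
for k in range(0,125,10): cv2.putText(out,str(325+k),(int(k*4.4),590),0,.35,(0,0,255),1)
for k in range(0,135,10): cv2.putText(out,str(140+k),(0,int(k*4.4)+4),0,.35,(0,0,255),1)
cv2.imwrite("pics/pan.png",out)
E
```

```text
(no output)
```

View pics/rod.png

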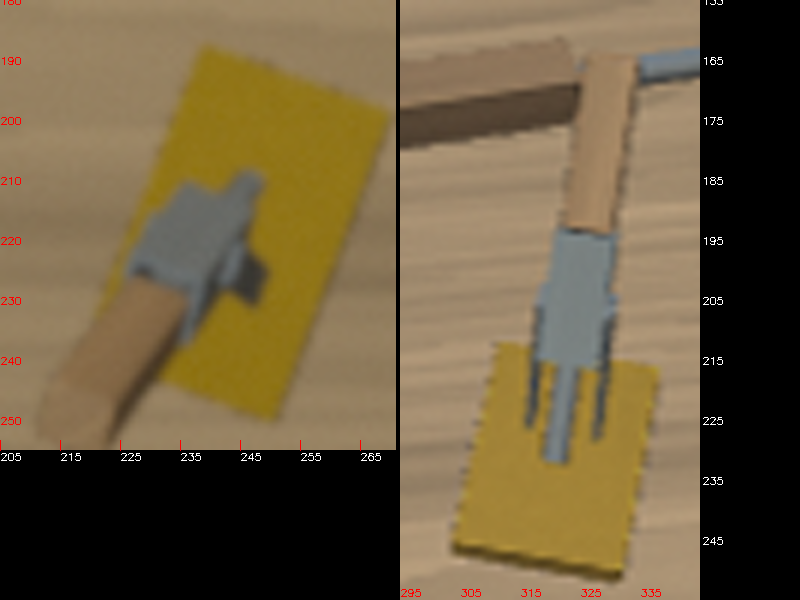

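View pics/pan.png

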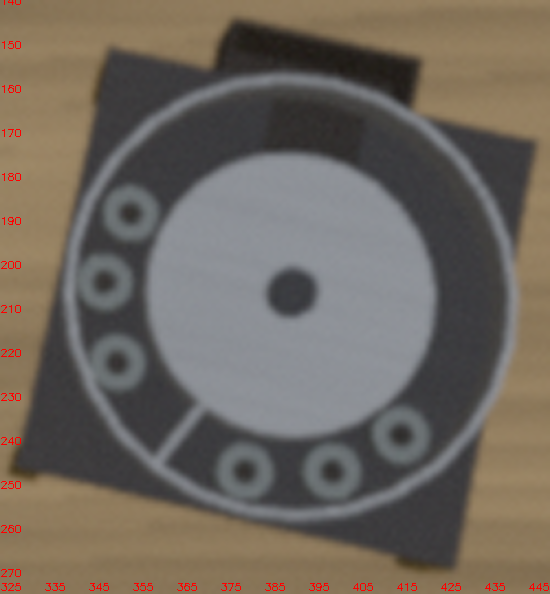

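The crops show the foot corners, the tube's mouth (scene (322,193) to (331,194)), the rod tip (scene (321,232)), the fin (top (371.6,232) to (361,245)) and all six collars. Next I'll fit the poses from both views.

```bash
cat > h.py <<'E'
import numpy as np
from scipy.optimize import least_squares
from scipy.spatial.transform import Rotation as Ro
K={'s':(475.3814532,275.9257,210.4006),'t':(456.01998,289.27446,208.78444)}
def cams():
    from cell import viewer
    return {n[0]:viewer.read_camera(n) for n in("scene","top")}
def proj(c,X):
    X=np.atleast_2d(X);q=(X@c["R"].T+c["t"])@c["intrinsics"].T
    return q[:,:2]/q[:,2:]
def ray(c,p,z):
    d=c["R"].T@np.linalg.inv(c["intrinsics"])@[p[0],p[1],1];o=-c["R"].T@c["t"]
    return o+d*(z-o[2])/d[2]
def tri(c1,p1,c2,p2):
    f=lambda X:np.r_[proj(c1,X)[0]-p1,proj(c2,X)[0]-p2]
    r=least_squares(f,[.5,0,.1]);return r.x,r.fun
E
cat > fit.py <<'E'
from h import *
C=cams();np.set_printoptions(precision=4,suppress=True)
T=lambda x,y:np.array([325+x/4.4,140+y/4.4]); T2=lambda x,y:np.array([205+x/6,180+y/6]); S2=lambda x,y:np.array([295+(x-400)/6,155+y/6])
# pan
print('hub 2view',*tri(C['s'],np.array([290,321])*.7,C['t'],T(291.5,293)))
h=ray(C['t'],T(291,295.5),.096);print('hub ray top',h)
# full pan fit: x,y,yaw,z0
def pp(p,L,z): c,s=np.cos(p[2]),np.sin(p[2]);L=np.array(L);return np.array([p[0]+c*L[0]-s*L[1],p[1]+s*L[0]+c*L[1],z+p[3]])
dk=[((.11,.11),T(110,47)),((.11,-.11),T(537,142)),((-.11,-.11),T(455,570)),]
sk=[((-.11,.11),(360,295)),((-.11,-.11),(248,289)),((.11,-.11),(222,377)),((.11,.11),(345,382))]
def f(p,w=1):
    r=[proj(C['t'],pp(p,L,.066))[0]-q for L,q in dk]
    r+=[proj(C['t'],pp(p,(0,0),.096))[0]-T(291,295.5)]*3
    r+=[proj(C['s'],pp(p,L,.066))[0]-np.array(q)*.7 for L,q in sk]
    return np.ravel(r)
r=least_squares(f,[h[0],h[1],-.2,0]);P=r.x;print('pan',P,'res',r.fun.reshape(-1,2))
# rest: x,y,yaw of d, z
def rest(p):
    d=np.array([np.cos(p[2]),np.sin(p[2]),0]);u=np.array([0,0,1]);s,c=np.sin(.6),np.cos(.6)
    z=s*d+c*u;x=-c*d+s*u;return np.c_[x,np.cross(z,x),z],np.array([p[0],p[1],p[3]])
def g(p):
    R,o=rest(p);W=lambda a:o+R@np.array(a)
    r=[]
    def pt(cam,a,q): r.append(proj(C[cam],W(a))[0]-q)
    for sy,q in((1,(555,229)),(-1,(617,234))): pt('s',(.014,YS*sy*.014,0),S2(*q))
    for sy,q in((1,(537,360)),(-1,(603,368))): pt('s',(.014,YS*sy*.014,-.06),S2(*q))
    for sy,q in((1,(587,56)),(-1,(638,58))): pt('s',(.007,YS*sy*.012,.08),S2(*q))
    for sy,q in((1,(565,228)),(-1,(614,233))): pt('s',(.007,YS*sy*.012,0),S2(*q))
    pt('s',(-.005,0,-.11),S2(556,461));pt('t',(-.005,0,-.11),T2(250,174))
    pt('t',(.014,YS*.014,0),T2(130,268));pt('t',(.014,-YS*.014,0),T2(188,292))
    pt('t',(.007,YS*.012,.08),T2(38,417));pt('t',(.007,-YS*.012,.08),T2(105,445))
    pt('t',(.014,YS*.014,-.06),T2(186,180));
    return np.ravel(r)
for YS in(1,-1):
    r=least_squares(g,[.45,.25,2.8,.118],loss='soft_l1');print('rest',YS,r.x,r.cost);
    if YS==1 or r.cost<best[0]: best=(r.cost,r.x,g(r.x).reshape(-1,2))
print(best[2]);R,o=rest(best[1]);print('Rrest',R)
for n,p,z in [('fin_in',T(205,405),.095),('fin_out',T(158,462),.095)]+[(f'c{i}',T(*q),.08) for i,q in enumerate([(130,213),(105,282),(117,362),(245,470),(333,470),(401,434)])]+[('outlet',T(316,130),.066)]:
    X=ray(C['t'],p,z)-np.array([P[0],P[1],0]);print(n,X[:2]+P[:2],'r',np.hypot(X[0],X[1]),'ang',np.degrees(np.arctan2(X[1],X[0])-P[2])%360)
E
python3 fit.py
```

```text
hub 2view [ 0.5216 -0.1674  0.094 ] [-0.5544 -0.0576 -0.4461 -0.0339]
hub ray top [ 0.52   -0.1677  0.096 ]
pan [ 0.5212 -0.1669 -0.2094 -0.0056] res [[-1.4218  0.7402]
 [-1.3795 -0.4275]
 [-0.2633 -0.4365]
 [-0.9281 -0.1332]
 [-0.9281 -0.1332]
 [-0.9281 -0.1332]
 [-2.0419 -0.6343]
 [-0.3309 -0.9932]
 [-2.3967 -0.9165]
 [-2.3123  1.4136]]
rest 1 [0.462  0.1721 2.7973 0.1093] 86.6737315681965
rest -1 [0.4647 0.1734 2.8417 0.1121] 73.5227678269835
[[  0.2283   0.1798]
 [  0.2048   0.5909]
 [  0.6742  -0.2077]
 [ -0.1255  -0.2524]
 [ -0.7555  -0.4543]
 [ -0.3374   0.2197]
 [ -0.5691   0.0081]
 [  0.0552   0.2348]
 [  0.8272  -0.5089]
 [ -2.9067   2.0003]
 [ 10.4108   2.6052]
 [-11.954   -5.4616]
 [ 11.9207  -0.8618]
 [-10.9479  -9.3221]
 [  9.0927   4.9962]]
Rrest [[ 0.7885  0.2954 -0.5394]
 [-0.2438  0.9554  0.1668]
 [ 0.5646  0.      0.8253]]
fin_in [ 0.4666 -0.1256] r 0.06838216511804748 ang 154.91799459027382
fin_out [ 0.439  -0.1028] r 0.10419152196580479 ang 154.05164541696863
c0 [ 0.5632 -0.0924] r 0.0855338814327931 ang 72.5681946021888
c1 [ 0.5285 -0.0798] r 0.08742378415619505 ang 97.19901797720772
c2 [ 0.4888 -0.0853] r 0.08773377746085888 ang 123.63619218900452
c3 [ 0.4365 -0.1469] r 0.08695429633576941 ang 178.71127287536717
c4 [ 0.4369 -0.1894] r 0.08717464516810035 ang 206.98866099239658
c5 [ 0.4548 -0.2227] r 0.08677185776290171 ang 232.0713931232421
outlet [ 0.6092 -0.1881] r 0.09051058583863233 ang 358.46114628974965
```

```bash
python3 - <<'E'
s=open('fit.py').read()
import re
L=[]
for l in s.splitlines():
    if "pt('t',(.007" in l: continue
    if "pt('t',(.014" in l: l=l.replace("YS","-YS").replace("--YS","YS")
    L.append(l)
open('fit.py','w').write("\n".join(L))
E
python3 fit.py | sed -n '/rest/,/fin_in/p'
```

```text
rest 1 [0.4663 0.1607 3.0519 0.1152] 108.71875436305743
rest -1 [0.4655 0.1728 2.7917 0.1126] 8.554997664138904
[[-0.0783  0.0554]
 [-0.1619  0.8239]
 [-0.2448 -0.4127]
 [-1.1099 -0.0885]
 [-0.1241 -0.4436]
 [ 0.2497  0.5211]
 [-0.7733 -0.076 ]
 [-0.1996  0.4553]
 [-0.3295 -0.5548]
 [-1.5126  2.0287]
 [-1.6778 -2.102 ]
 [ 1.1274 -1.3999]
 [-1.6413  0.8074]]
Rrest [[ 0.7753  0.3428 -0.5304]
 [-0.283   0.9394  0.1936]
 [ 0.5646 -0.      0.8253]]
fin_in [ 0.4666 -0.1256] r 0.06838216511804748 ang 154.91799459027382
```

```bash
python3 - <<'E'
from h import *
C=cams();np.set_printoptions(precision=4,suppress=True)
T2=lambda x,y:np.array([205+x/6,180+y/6]); S2=lambda x,y:np.array([295+(x-400)/6,155+y/6])
for p in[(207,45),(390,108),(275,420)]: print(ray(C['t'],T2(*p),.012))
for p in[(497,342),(658,367),(622,572),(455,545)]: print(ray(C['s'],S2(*p),.012))
R=np.array([[.7753,.3428,-.5304],[-.283,.9394,.1936],[.5646,0,.8253]]);o=np.array([.4655,.1728,.1126])
im=np.zeros((600,800,3),np.uint8)
import cv2
for n,x0,y0,w,hh,X in(('t',205,180,66,75,0),('s',295,150,50,100,400)):
    k=6;a=cv2.resize(C[n]["frame"][y0:y0+hh,x0:x0+w,::-1],None,fx=k,fy=k,interpolation=cv2.INTER_CUBIC)
    for hx,x1,z0,z1,col in((.014,0,-.06,0,(0,0,255)),(.012,-.005,0,.08,(255,0,0)),(.006,-.005,-.11,0,(0,255,0))):
        V=np.array([[x1+i*hx,j*hx,z] for z in(z0,z1) for i,j in((1,1),(1,-1),(-1,-1),(-1,1))])
        q=(proj(C[n],o+V@R.T)-[x0-.0,y0-.0])*k
        q=q.astype(int)
        for b in(0,4):cv2.polylines(a,[q[b:b+4]],True,col,1)
        for i in range(4):cv2.line(a,tuple(map(int,q[i])),tuple(map(int,q[i+4])),col,1)
    im[:a.shape[0],X:X+a.shape[1]]=a
cv2.imwrite('pics/ov.png',im)
E
```

```text
[0.5766 0.1685 0.012 ]
[0.5522 0.0964 0.012 ]
[0.4306 0.1384 0.012 ]
[0.4371 0.141  0.012 ]
[0.4633 0.2153 0.012 ]
[0.5854 0.1722 0.012 ]
[0.5603 0.0998 0.012 ]
```

View pics/ov.png

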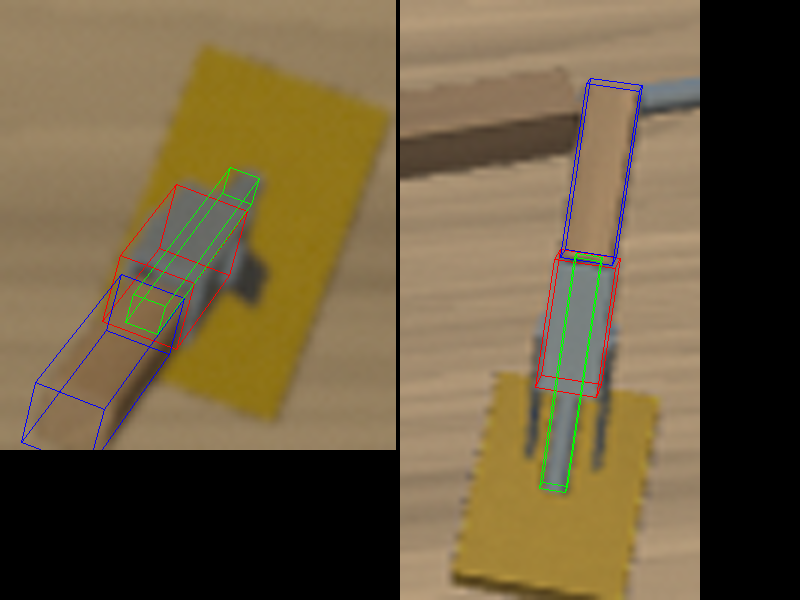

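The overlay fits to within about 1–2 px. Both cameras put the rest's yaw at about 2.80 rad, which matches the tool's present y axis. I'll move towards a pre-grasp above the handle end, then check the offset there.

Call:
carry_out(increments=[-0.29,-0.28,0,0,0,0,1,-0.59,-0.57,0,0,0,0,1,-0.88,-0.86,0,0,0,0,1], force=30)

```text
t: 0.8
position: [0.2709, 0.4571, 0.2057]
tcp_rot: [0.165, 0.986, 0.0, 0.0]
ft_force: [1.0, -0.2, 0.5]
gripper_width: 1.005
grip_force: 0.0
```

Call:
carry_out(increments=[-0.29,-0.28,0,0,0,0,1,-0.59,-0.57,0,0,0,0,1,-0.88,-0.86,0,0,0,0,1])

```text
t: 1.1
position: [0.3371, 0.3248, 0.2061]
tcp_rot: [0.166, 0.986, 0.0, 0.0]
ft_force: [2.2, -0.0, 0.1]
gripper_width: 0.996
grip_force: 0.0
```

Call:
carry_out(increments=[-0.2,-0.2,0,0,-0.05,0,1,-0.45,-0.45,0,0,-0.1,0,1,-0.7,-0.7,0,0,-0.15,0,1,-0.88,-0.85,0,0,-0.191,0,1,-0.88,-0.85,0,0,-0.191,0,1,-0.88,-0.85,0,0,-0.191,0,1])

```text
t: 1.7
position: [0.4022, 0.1954, 0.2055]
tcp_rot: [0.157, 0.942, -0.049, 0.291]
ft_force: [-0.8, 0.4, 0.4]
gripper_width: 1.003
grip_force: 0.0
```

```bash
cat >> h.py <<'E'
def mouth_rot(yaw=2.80):
    d=np.array([np.cos(yaw),np.sin(yaw),0]);u=np.array([0,0,1]);s,c=np.sin(.6),np.cos(.6)
    z=s*d+c*u;x=-c*d+s*u;return np.c_[x,np.cross(z,x),z]
def inc(X,R):
    "increments from the measured pose to TCP X, rotation R (matrix)"
    from cell import sense
    s=sense();R0=Ro.from_quat(s["tcp_rot"])
    return np.round(np.r_[R0.inv().apply(np.array(X)-s["position"])/.12,(R0.inv()*Ro.from_matrix(R)).as_rotvec()/np.pi],4)
def down(yaw): # tool down, x axis at yaw
    c,s=np.cos(yaw),np.sin(yaw);return np.array([[c,s,0],[s,-c,0],[0,0,-1.]])
E
python3 - <<'E'
from h import *
from cell import sense
import cv2
np.set_printoptions(precision=4,suppress=True)
s=sense();R=Ro.from_quat(s["tcp_rot"]).as_matrix();print(s["position"],R,s["joint_pos"],s["t"])
C=cams();k=6
im=np.zeros((600,800,3),np.uint8)
for n,x0,y0,w,hh,X in(('t',195,185,66,100,0),('s',295,110,66,100,400)):
    a=cv2.resize(C[n]["frame"][y0:y0+hh,x0:x0+w,::-1],None,fx=k,fy=k,interpolation=cv2.INTER_CUBIC)
    P=s["position"]
    for v,c in((P,(0,0,255)),(P+.046*R[:,1],(255,0,0)),(P-.046*R[:,1],(255,0,0)),(P+.1*R[:,2],(0,255,0))):
        q=(proj(C[n],v)[0]-[x0,y0]+.5)*k-.5;cv2.drawMarker(a,tuple(map(int,q)),c,0,15,1)
    im[:a.shape[0],X:X+a.shape[1]]=a
cv2.imwrite('pics/pre.png',im)
E
```

```text
[0.4022 0.1954 0.2055] [[-0.7806  0.3253  0.5338]
 [ 0.2679  0.9456 -0.1844]
 [-0.5647 -0.0009 -0.8253]] [-1.1846  0.0343  0.0801  2.3177  0.8067  0.8821 -0.4229] 1.7
```

View pics/pre.png

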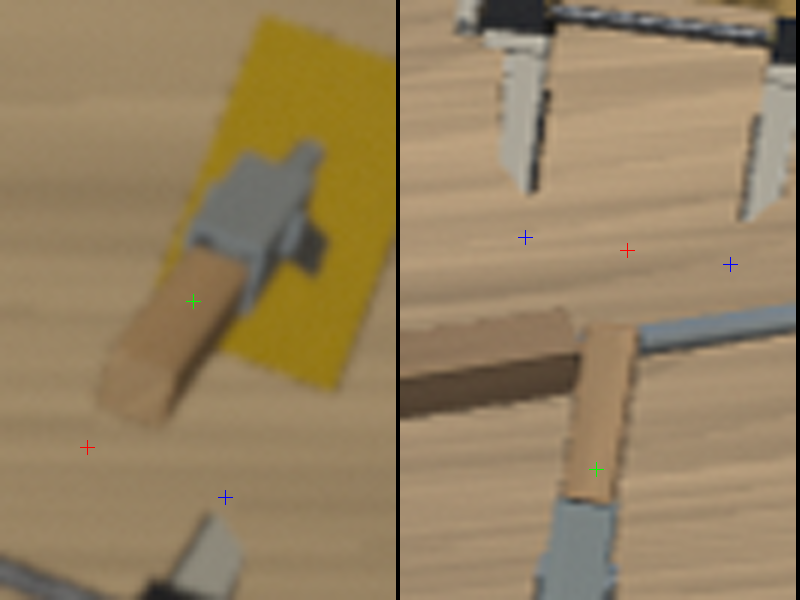

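The pre-grasp crop shows the handle in line with the tool axis: scene (592,469) against the predicted (596,469). The open fingertips look about 20 mm short along the tool. I'll move down along the axis and grip.

Call:
carry_out(increments=[0,0,0.2,0,0,0,1,0,0,0.4,0,0,0,1,0,0,0.6,0,0,0,1,0,0,0.75,0,0,0,1,0,0,0.75,0,0,0,1])

```text
t: 2.3
position: [0.4517, 0.1781, 0.1306]
tcp_rot: [0.159, 0.942, -0.05, 0.291]
ft_force: [0.2, -0.0, 0.5]
gripper_width: 1.0
grip_force: 0.0
```

Call:
carry_out(increments=[0,0,0,0,0,0,0.4,0,0,0,0,0,0,0.2,0,0,0,0,0,0,0.2,0,0,0,0,0,0,0.2,0,0,0,0,0,0,0.2], force=40)

```text
t: 2.8
position: [0.4508, 0.1795, 0.1319]
tcp_rot: [0.158, 0.942, -0.049, 0.292]
ft_force: [0.2, 0.0, -0.9]
gripper_width: 0.611
grip_force: 0.0
```

```bash
python3 - <<'E'
from h import *
from cell import sense
import cv2
np.set_printoptions(precision=4,suppress=True)
s=sense();print({k:np.round(v,4) for k,v in s.items()})
C=cams();k=6
im=np.zeros((600,800,3),np.uint8)
for n,x0,y0,w,hh,X in(('t',195,185,66,100,0),('s',295,110,66,100,400)):
    im[:600,X:X+396]=cv2.resize(C[n]["frame"][y0:y0+hh,x0:x0+w,::-1],None,fx=k,fy=k,interpolation=cv2.INTER_CUBIC)
cv2.imwrite('pics/grip.png',im)
E
```

```text
{'t': np.float64(2.8), 'joint_pos': array([-1.1014,  0.2094,  0.167 ,  2.3806,  1.0374,  0.6345, -0.5872]), 'qd': array([ 0.0027,  0.0063,  0.0001,  0.0015,  0.0033, -0.0024, -0.0016]), 'joint_torque': array([ -0.0119, -35.6132,   1.8426, -19.3464,   1.7102,   1.9472,
         0.0312]), 'position': array([0.4508, 0.1795, 0.1319]), 'tcp_rot': array([ 0.1582,  0.9421, -0.0485,  0.2916]), 'ft_force': array([ 0.1834,  0.027 , -0.9411]), 'ft_torque': array([0.2208, 0.5921, 0.0264]), 'grip_force': np.float64(0.0), 'gripper_width': np.float64(0.6108)}
```

View pics/grip.png

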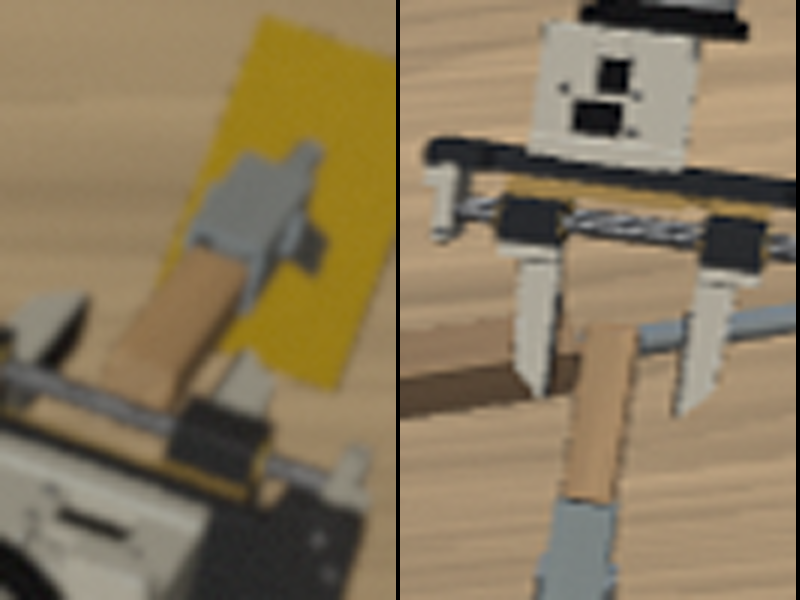

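```bash
python3 - <<'E'
from h import *
from cell import sense
np.set_printoptions(precision=4,suppress=True)
C=cams();s=sense();R=Ro.from_quat(s["tcp_rot"]).as_matrix();P=s["position"]
T=lambda x,y:np.array([195+(x+.5)/6-.5,185+(y+.5)/6-.5]);S=lambda x,y:np.array([295+(x-400+.5)/6-.5,110+(y+.5)/6-.5])
for n,a,b in(('A',(84,297),(680,414)),('B',(255,352),(540,394)),('tip',(312,150),(556,731)),('sh+y flat',(192,243),(614,503)),('sh-y flat',(248,264),(565,498))):
    X,r=tri(C['t'],T(*a),C['s'],S(*b));print(n,X,r,'in tool',R.T@(X-P))
E
```

```text
A [0.4543 0.2106 0.1516] [-0.6989 -0.103  -0.9419  0.1492] in tool [-0.0055  0.0308 -0.0204]
B [0.4361 0.1514 0.1546] [-0.2686 -0.0364 -0.3667  0.0419] in tool [-0.009  -0.031  -0.0217]
tip [0.5231 0.1504 0.0221] [-0.4438 -0.0593 -0.5382  0.0577] in tool [-0.0023 -0.0036  0.1343]
sh+y flat [0.476  0.1794 0.1209] [-0.4399 -0.0619 -0.5749  0.0768] in tool [-0.0135  0.0084  0.0223]
sh-y flat [0.4689 0.1593 0.1198] [-0.1721 -0.0235 -0.2259  0.0268] in tool [-0.0128 -0.0129  0.023 ]
```

The fingertips measure about 21 mm behind the reported TCP, level with handle +43 mm, and the rod axis is within 2 mm of the tool axis. I'll go 6 mm deeper and close.

Call:
carry_out(increments=[0,-0.015,0.05,0,0,0,0.5,0,-0.015,0.05,0,0,0,0.3,0,-0.015,0.05,0,0,0,0.1,0,-0.015,0.05,0,0,0,0.1,0,-0.015,0.05,0,0,0,0.1,0,-0.015,0.05,0,0,0,0.1,0,-0.015,0.05,0,0,0,0.1,0,-0.015,0.05,0,0,0,0.1], force=45)

```text
t: 3.8
position: [0.4535, 0.1763, 0.1266]
tcp_rot: [0.158, 0.942, -0.049, 0.291]
ft_force: [-0.2, 0.1, -0.4]
gripper_width: 0.262
grip_force: 45.0
```

```bash
python3 - <<'E'
from cell import sense
import numpy as np,json
s=sense();json.dump({k:np.array(v).tolist() for k,v in s.items()},open('grasp.json','w'))
print({k:np.round(v,4).tolist() for k,v in s.items()})
E
```

```text
{'t': 3.8, 'joint_pos': [-1.0952, 0.2214, 0.1742, 2.387, 1.0609, 0.6177, -0.6052], 'qd': [-0.0016, 0.001, -0.0003, -0.0003, 0.0, 0.0006, -0.0015], 'joint_torque': [-0.1941, -36.3875, 1.8677, -19.1945, 1.7559, 1.9993, 0.0209], 'position': [0.4535, 0.1763, 0.1266], 'tcp_rot': [0.1583, 0.9421, -0.049, 0.2915], 'ft_force': [-0.1876, 0.0503, -0.412], 'ft_torque': [0.2114, 0.7811, -0.063], 'grip_force': 44.9931, 'gripper_width': 0.2623}
```

The rod is gripped (24 mm, 45 N, no load). Now I'll pull it out along its axis, then raise it and turn it upright.

Call:
carry_out(increments=[0,0,-0.2,0,0,0,0.1,0,0,-0.4,0,0,0,0.1,0,0,-0.6,0,0,0,0.1,0,0,-0.8,0,0,0,0.1,0,0,-1,0,0,0,0.1,0,0,-1,0,0,0,0.1])

```text
t: 4.4
position: [0.389, 0.2005, 0.2275]
tcp_rot: [0.158, 0.942, -0.047, 0.292]
ft_force: [-0.1, 0.2, -2.7]
gripper_width: 0.259
grip_force: 45.0
```

Call:
carry_out(increments=[-0.1,0,-0.15,0,0,0,0.1,-0.2,0,-0.3,0,0.04,0,0.1,-0.3,0,-0.45,0,0.08,0,0.1,-0.38,0,-0.55,0,0.12,0,0.1,-0.38,0,-0.55,0,0.16,0,0.1,-0.38,0,-0.55,0,0.191,0,0.1,-0.38,0,-0.55,0,0.191,0,0.1])

```text
t: 5.1
position: [0.3927, 0.1959, 0.3052]
tcp_rot: [0.169, 0.986, -0.001, -0.0]
ft_force: [-0.1, 0.4, -1.8]
gripper_width: 0.257
grip_force: 45.0
```

```bash
python3 - <<'E'
from h import *
from cell import sense
np.set_printoptions(precision=4,suppress=True)
s=sense();print(s["position"],Ro.from_quat(s["tcp_rot"]).as_matrix(),s["joint_pos"],s["grip_force"],s["gripper_width"])
a=np.radians(131.5);X=np.array([.521+.0875*np.cos(a),-.167+.0875*np.sin(a),.27]);x=down(np.arctan2(*Ro.from_quat(s["tcp_rot"]).as_matrix()[1::-1,0]))
print(X,inc(X,x))
E
```

```text
[0.3927 0.1959 0.3052] [[-0.9426  0.3338 -0.0005]
 [ 0.3338  0.9426 -0.0014]
 [-0.     -0.0015 -1.    ]] [-1.0075  0.0299  0.4428  1.8605 -0.0125  1.2553  0.6694] 44.99223053455353 0.2569286989900342
[ 0.463  -0.1015  0.27  ] [-1.3794 -2.1402  0.2962 -0.0005  0.     -0.    ]
```

Call:
carry_out(increments=[-0.15,-0.24,0,0,0,0,0.1,-0.31,-0.48,0,0,0,0,0.1,-0.46,-0.71,0,0,0,0,0.1])

```text
t: 5.4
position: [0.4137, 0.098, 0.3046]
tcp_rot: [0.166, 0.986, -0.002, 0.001]
ft_force: [0.6, 0.6, -0.6]
gripper_width: 0.262
grip_force: 45.0
```

Call:
carry_out(increments=[-0.15,-0.24,0,0,0,0,0.1,-0.31,-0.48,0,0,0,0,0.1,-0.46,-0.71,0,0,0,0,0.1])

```text
t: 5.7
position: [0.4379, -0.0005, 0.3047]
tcp_rot: [0.166, 0.986, -0.002, 0.0]
ft_force: [0.5, 1.0, -2.0]
gripper_width: 0.257
grip_force: 45.0
```

Call:
carry_out(increments=[-0.15,-0.24,0.1,0,0,0,0.1,-0.31,-0.48,0.2,0,0,0,0.1,-0.46,-0.71,0.3,0,0,0,0.1,-0.46,-0.71,0.3,0,0,0,0.1,-0.46,-0.71,0.3,0,0,0,0.1])

```text
t: 6.2
position: [0.4617, -0.0977, 0.2686]
tcp_rot: [0.167, 0.986, -0.001, -0.001]
ft_force: [0.6, 0.9, -1.5]
gripper_width: 0.259
grip_force: 45.0
```

```bash
cat > look.py <<'E'
import sys
from h import *
from cell import sense
import cv2
np.set_printoptions(precision=4,suppress=True)
s=sense();print(s["position"],s["tcp_rot"],s["ft_force"],s["grip_force"],s["t"])
C=cams();im=np.zeros((600,800,3),np.uint8)
P=np.array(s["position"]);R=Ro.from_quat(s["tcp_rot"]).as_matrix()
for n,x0,y0,w,hh,X,k in(('t',328,140,112,120,0,4),('s',150,150,110,140,450,3)):
    a=cv2.resize(C[n]["frame"][y0:y0+hh,x0:x0+w,::-1],None,fx=k,fy=k,interpolation=cv2.INTER_CUBIC)
    q=(proj(C[n],P+R[:,2]*.1265)[0]-[x0,y0]+.5)*k-.5;cv2.drawMarker(a,tuple(map(int,q)),(0,0,255),0,12,1)
    im[:a.shape[0],X:X+a.shape[1]]=a
cv2.imwrite(f'pics/{sys.argv[1]}.png',im)
E
python3 look.py hover
```

```text
[ 0.4617 -0.0977  0.2686] [ 0.1666  0.986  -0.0013 -0.001 ] [ 0.6072  0.9095 -1.4701] 44.9932461977005 6.2
```

View pics/hover.png

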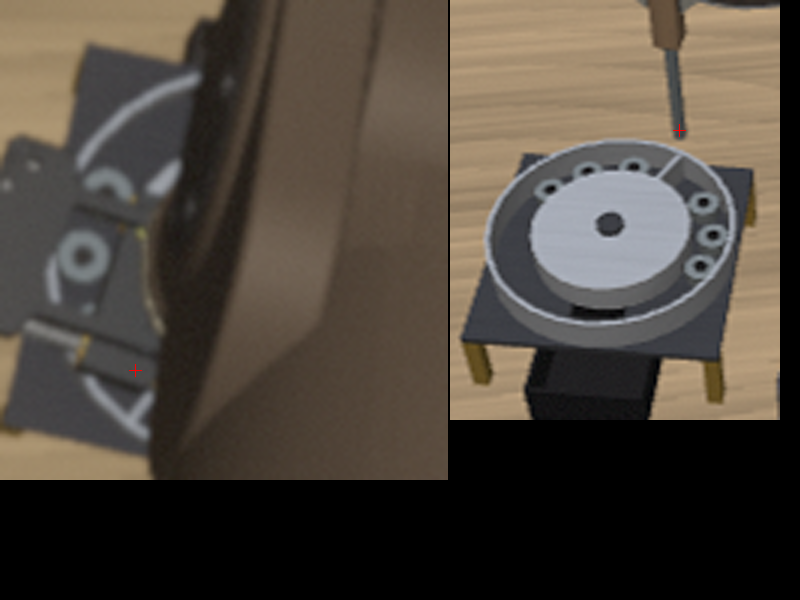

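```bash
python3 - <<'E'
from h import *
np.set_printoptions(precision=4,suppress=True)
C=cams()
S=lambda x,y:np.array([150+(x-450+.5)/3-.5,150+(y+.5)/3-.5])
T=lambda x,y:np.array([325+(x+.5)/4.4-.5,140+(y+.5)/4.4-.5])
g=lambda n,c,p,z:print(n,ray(C[c],p,z))
g('tip s','s',S(680,134),.141)
g('hub s','s',S(610,230),.096) if 0 else None
# hub disc extents in scene: left 530 right 690 top 168 bottom 290(top face)
g('hubhole s','s',S(610,223),.096)
g('hubhole t','t',T(292,292),.096);g('hub t','t',T(291,295),.096)
g('hubL','s',S(530,232),.096);g('hubR','s',S(690,226),.096)
g('fo s','s',S(683,154),.095);g('fi s','s',S(660,178),.095)
g('fo t','t',T(158,462),.095);g('fi t','t',T(205,405),.095)
for p in[(704,202),(712,235),(701,266),(634,167),(587,171),(550,189)]: g('col s','s',S(*p),.08)
for p in[(117,362),(105,282),(130,213),(245,470),(333,470),(401,434)]: g('col t','t',T(*p),.08)
E
```

```text
tip s [ 0.4644 -0.0981  0.141 ]
hubhole s [ 0.5213 -0.1658  0.096 ]
hubhole t [ 0.5226 -0.1674  0.096 ]
hub t [ 0.5211 -0.1669  0.096 ]
hubL [ 0.5231 -0.235   0.096 ]
hubR [ 0.5337 -0.0966  0.096 ]
fo s [ 0.4436 -0.0979  0.095 ]
fi s [ 0.4714 -0.1201  0.095 ]
fo t [ 0.4398 -0.102   0.095 ]
fi t [ 0.4674 -0.1248  0.095 ]
col s [ 0.4919 -0.0828  0.08  ]
col s [ 0.5324 -0.0783  0.08  ]
col s [ 0.5668 -0.0902  0.08  ]
col s [ 0.4398 -0.144   0.08  ]
col s [ 0.4394 -0.1871  0.08  ]
col s [ 0.458  -0.2207  0.08  ]
col t [ 0.4896 -0.0845  0.08  ]
col t [ 0.5293 -0.0789  0.08  ]
col t [ 0.564  -0.0916  0.08  ]
col t [ 0.4373 -0.1461  0.08  ]
col t [ 0.4378 -0.1886  0.08  ]
col t [ 0.4556 -0.2219  0.08  ]
```

Both cameras agree with the robot to about 2 mm. The hub is at (0.521,−0.167), and the hovering tip is at 131° and r = 92 mm, over the clear gap. Now to work out the descent and the first arc.

```bash
cat > arc.py <<'E'
import sys
from h import *
from cell import sense
H=np.array([.5212,-.167])
def arcs(A,r=.0875,n=10,z=None):
    s=sense();R=Ro.from_quat(s["tcp_rot"]).as_matrix();p=np.array(s["position"]);cur=p.copy()
    z=p[2] if z is None else z
    for i in range(0,len(A),n):
        rows=[]
        for a in A[i:i+n]:
            X=np.array([H[0]+r*np.cos(np.radians(a)),H[1]+r*np.sin(np.radians(a)),z])
            v=np.round(R.T@(X-cur)/.12,2);rows+=[*v.tolist(),0,0,0,.1]
        cur=cur+R@(v*.12);print(A[i],'..',A[i:i+n][-1],rows)
if __name__=="__main__":
    a,b,st=map(float,sys.argv[1:4]);n=int(round(abs(b-a)/st));arcs(np.linspace(a,b,n+1)[1:].round(1),z=float(sys.argv[4]) if len(sys.argv)>4 else None)
E
python3 - <<'E'
from arc import *
a=np.radians(131.5);X=[H[0]+.0875*np.cos(a),H[1]+.0875*np.sin(a),.197]
print(inc(X,Ro.from_quat(sense()["tcp_rot"]).as_matrix()))
E
```

```text
[-0.0187 -0.0408  0.6065  0.      0.      0.    ]
```

Call:
carry_out(increments=[-0.02,-0.04,0,0,0,0,0.1,-0.02,-0.04,0.15,0,0,0,0.1,-0.02,-0.04,0.3,0,0,0,0.1,-0.02,-0.04,0.4,0,0,0,0.1,-0.02,-0.04,0.5,0,0,0,0.1,-0.02,-0.04,0.55,0,0,0,0.1,-0.02,-0.04,0.6,0,0,0,0.1,-0.02,-0.04,0.6,0,0,0,0.1])

```text
t: 7.2
position: [0.4633, -0.1027, 0.1974]
tcp_rot: [0.166, 0.986, -0.0, -0.0]
ft_force: [0.1, 0.2, -1.8]
gripper_width: 0.259
grip_force: 45.0
```

```bash
python3 -c "
from cell import sense;s=sense();print(s['position'],s['ft_force'])"; python3 arc.py 131.5 -14 3.95 0.197
```

```text
[ 0.4633031  -0.10266239  0.19743075] [ 0.11230318  0.20368913 -1.79500251]
127.6 .. 92.2 [-0.02, 0.05, 0.0, 0, 0, 0, 0.1, -0.05, 0.09, 0.0, 0, 0, 0, 0.1, -0.08, 0.13, 0.0, 0, 0, 0, 0.1, -0.12, 0.17, 0.0, 0, 0, 0, 0.1, -0.15, 0.2, 0.0, 0, 0, 0, 0.1, -0.19, 0.23, 0.0, 0, 0, 0, 0.1, -0.23, 0.26, 0.0, 0, 0, 0, 0.1, -0.28, 0.29, 0.0, 0, 0, 0, 0.1, -0.32, 0.31, 0.0, 0, 0, 0, 0.1, -0.37, 0.33, 0.0, 0, 0, 0, 0.1]
88.2 .. 52.9 [-0.04, 0.02, 0.0, 0, 0, 0, 0.1, -0.09, 0.03, 0.0, 0, 0, 0, 0.1, -0.14, 0.04, 0.0, 0, 0, 0, 0.1, -0.19, 0.05, 0.0, 0, 0, 0, 0.1, -0.24, 0.05, 0.0, 0, 0, 0, 0.1, -0.29, 0.05, 0.0, 0, 0, 0, 0.1, -0.34, 0.05, 0.0, 0, 0, 0, 0.1, -0.39, 0.04, 0.0, 0, 0, 0, 0.1, -0.44, 0.03, 0.0, 0, 0, 0, 0.1, -0.49, 0.01, 0.0, 0, 0, 0, 0.1]
48.9 .. 13.5 [-0.04, -0.01, 0.0, 0, 0, 0, 0.1, -0.09, -0.03, 0.0, 0, 0, 0, 0.1, -0.13, -0.06, 0.0, 0, 0, 0, 0.1, -0.18, -0.08, 0.0, 0, 0, 0, 0.1, -0.22, -0.11, 0.0, 0, 0, 0, 0.1, -0.26, -0.14, 0.0, 0, 0, 0, 0.1, -0.29, -0.18, 0.0, 0, 0, 0, 0.1, -0.33, -0.22, 0.0, 0, 0, 0, 0.1, -0.36, -0.25, 0.0, 0, 0, 0, 0.1, -0.39, -0.3, 0.0, 0, 0, 0, 0.1]
9.6 .. -14.0 [-0.02, -0.04, 0.0, 0, 0, 0, 0.1, -0.04, -0.08, 0.0, 0, 0, 0, 0.1, -0.06, -0.13, 0.0, 0, 0, 0, 0.1, -0.08, -0.18, 0.0, 0, 0, 0, 0.1, -0.09, -0.23, 0.0, 0, 0, 0, 0.1, -0.1, -0.28, 0.0, 0, 0, 0, 0.1, -0.11, -0.32, 0.0, 0, 0, 0, 0.1]
```

The rod is down with no floor contact. Now I'll sweep the first side towards the opening.

Call:
carry_out(increments=[-0.02,0.05,0.0,0,0,0,0.1,-0.05,0.09,0.0,0,0,0,0.1,-0.08,0.13,0.0,0,0,0,0.1,-0.12,0.17,0.0,0,0,0,0.1,-0.15,0.2,0.0,0,0,0,0.1,-0.19,0.23,0.0,0,0,0,0.1,-0.23,0.26,0.0,0,0,0,0.1,-0.28,0.29,0.0,0,0,0,0.1,-0.32,0.31,0.0,0,0,0,0.1,-0.37,0.33,0.0,0,0,0,0.1])

```text
t: 8.2
position: [0.5188, -0.0796, 0.1978]
tcp_rot: [0.166, 0.986, 0.0, -0.0]
ft_force: [-0.9, -0.6, -2.1]
gripper_width: 0.26
grip_force: 45.0
```

Call:
carry_out(increments=[-0.04,0.02,0.0,0,0,0,0.1,-0.09,0.03,0.0,0,0,0,0.1,-0.14,0.04,0.0,0,0,0,0.1,-0.19,0.05,0.0,0,0,0,0.1,-0.24,0.05,0.0,0,0,0,0.1,-0.29,0.05,0.0,0,0,0,0.1,-0.34,0.05,0.0,0,0,0,0.1,-0.39,0.04,0.0,0,0,0,0.1,-0.44,0.03,0.0,0,0,0,0.1,-0.49,0.01,0.0,0,0,0,0.1])

```text
t: 9.2
position: [0.5748, -0.098, 0.1978]
tcp_rot: [0.166, 0.986, 0.0, -0.0]
ft_force: [-0.4, -0.3, -2.2]
gripper_width: 0.262
grip_force: 45.0
```

Forces are low. I'll continue to the opening.

Call:
carry_out(increments=[-0.04,-0.01,0.0,0,0,0,0.1,-0.09,-0.03,0.0,0,0,0,0.1,-0.13,-0.06,0.0,0,0,0,0.1,-0.18,-0.08,0.0,0,0,0,0.1,-0.22,-0.11,0.0,0,0,0,0.1,-0.26,-0.14,0.0,0,0,0,0.1,-0.29,-0.18,0.0,0,0,0,0.1,-0.33,-0.22,0.0,0,0,0,0.1,-0.36,-0.25,0.0,0,0,0,0.1,-0.39,-0.3,0.0,0,0,0,0.1])

```text
t: 10.2
position: [0.6071, -0.1473, 0.1978]
tcp_rot: [0.165, 0.986, 0.0, 0.0]
ft_force: [0.0, 0.6, -1.2]
gripper_width: 0.263
grip_force: 45.0
```

Call:
carry_out(increments=[-0.02,-0.04,0.0,0,0,0,0.1,-0.04,-0.08,0.0,0,0,0,0.1,-0.06,-0.13,0.0,0,0,0,0.1,-0.08,-0.18,0.0,0,0,0,0.1,-0.09,-0.23,0.0,0,0,0,0.1,-0.1,-0.28,0.0,0,0,0,0.1,-0.11,-0.32,0.0,0,0,0,0.1])

```text
t: 10.9
position: [0.6065, -0.1885, 0.1979]
tcp_rot: [0.166, 0.986, -0.0, 0.0]
ft_force: [-0.8, 0.5, -1.0]
gripper_width: 0.261
grip_force: 45.0
```

```bash
python3 look.py sw1
```

```text
[ 0.6065 -0.1885  0.1979] [ 0.1659  0.9861 -0.      0.    ] [-0.8295  0.4592 -0.9634] 44.99334454536438 10.9
```

View pics/sw1.png

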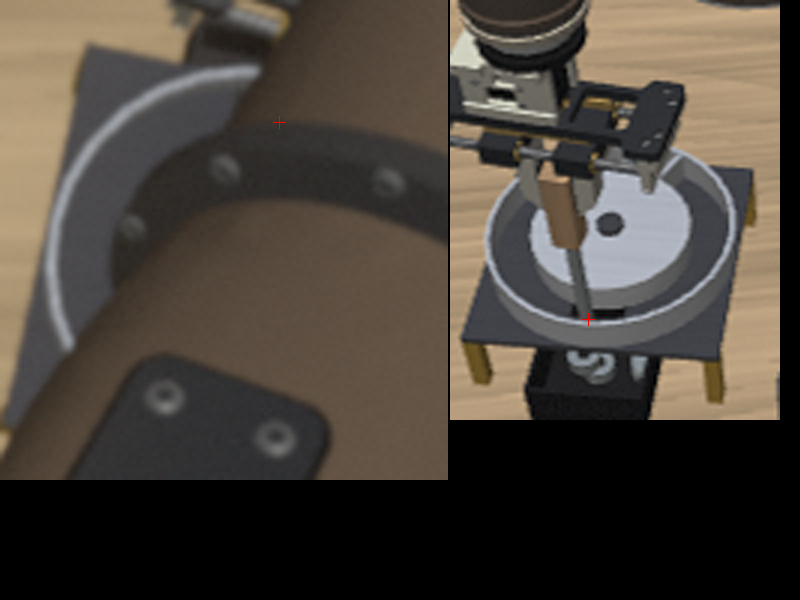

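Three collars have dropped (rings visible in the bin at (590,362)), and the right side of the channel is clear. I'll lift the rod and cross to the other side of the fin.

```bash
python3 - <<'E'
from arc import *
a=np.radians(149.8);X=[H[0]+.0875*np.cos(a),H[1]+.0875*np.sin(a),.27]
print(X,inc(X,Ro.from_quat(sense()["tcp_rot"]).as_matrix()))
E
```

```text
[np.float64(0.4455759548290508), np.float64(-0.12298575466985445), 0.27] [ 1.4463  0.0789 -0.6006  0.      0.      0.    ]
```

Call:
carry_out(increments=[0,0,-0.2,0,0,0,0.1,0,0,-0.4,0,0,0,0.1,0,0,-0.6,0,0,0,0.1,0.2,0,-0.6,0,0,0,0.1,0.5,0,-0.6,0,0,0,0.1,0.8,0,-0.6,0,0,0,0.1])

```text
t: 11.6
position: [0.5151, -0.156, 0.2696]
tcp_rot: [0.165, 0.986, -0.0, -0.0]
ft_force: [-0.2, 0.4, 0.0]
gripper_width: 0.259
grip_force: 45.0
```

Call:
carry_out(increments=[0.3,0.04,0,0,0,0,0.1,0.55,0.08,0,0,0,0,0.1,0.65,0.08,0,0,0,0,0.1,0.65,0.08,0,0,0,0,0.1,0.65,0.08,0,0,0,0,0.1])

```text
t: 12.1
position: [0.4465, -0.1219, 0.2703]
tcp_rot: [0.165, 0.986, 0.0, 0.001]
ft_force: [0.9, 1.2, -1.4]
gripper_width: 0.258
grip_force: 45.0
```

```bash
python3 look.py hov2
```

```text
[ 0.4465 -0.1219  0.2703] [0.1654 0.9862 0.0002 0.0008] [ 0.9214  1.2432 -1.4308] 44.99319612979889 12.1
```

View pics/hov2.png

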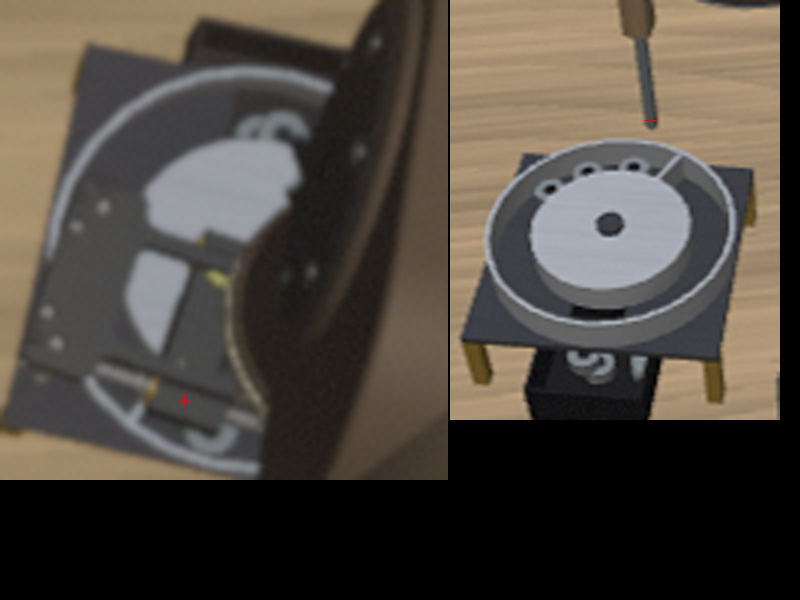

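This uses my last picture. It shows the first side empty, three collars in the bin, and the tip at scene (651,124), over the gap between the fin and the next collar. I'll lower gently.

Call:
carry_out(increments=[0,-0.01,0.15,0,0,0,0.1,0,-0.01,0.25,0,0,0,0.1,0,-0.01,0.3,0,0,0,0.1,0,-0.01,0.35,0,0,0,0.1,0,-0.01,0.4,0,0,0,0.1])

```text
t: 12.7
position: [0.4453, -0.1231, 0.2216]
tcp_rot: [0.166, 0.986, -0.0, 0.0]
ft_force: [0.2, 0.2, -2.3]
gripper_width: 0.261
grip_force: 45.0
```

Call:
carry_out(increments=[0,0,0.05,0,0,0,0.1,0,0,0.1,0,0,0,0.1,0,0,0.15,0,0,0,0.1,0,0,0.2,0,0,0,0.1,0,0,0.2,0,0,0,0.1])

```text
t: 13.2
position: [0.4446, -0.1228, 0.1971]
tcp_rot: [0.166, 0.986, -0.0, -0.001]
ft_force: [-0.3, 1.2, -1.5]
gripper_width: 0.256
grip_force: 45.0
```

```bash
python3 arc.py 149.8 350 4 0.197
```

```text
153.8 .. 189.8 [-0.0, -0.05, 0.0, 0, 0, 0, 0.1, 0.0, -0.1, 0.0, 0, 0, 0, 0.1, 0.01, -0.15, 0.0, 0, 0, 0, 0.1, 0.0, -0.2, 0.0, 0, 0, 0, 0.1, -0.0, -0.25, 0.0, 0, 0, 0, 0.1, -0.01, -0.3, 0.0, 0, 0, 0, 0.1, -0.03, -0.35, 0.0, 0, 0, 0, 0.1, -0.04, -0.4, 0.0, 0, 0, 0, 0.1, -0.06, -0.45, 0.0, 0, 0, 0, 0.1, -0.09, -0.49, 0.0, 0, 0, 0, 0.1]
193.8 .. 229.9 [-0.02, -0.05, 0.0, 0, 0, 0, 0.1, -0.05, -0.09, 0.0, 0, 0, 0, 0.1, -0.08, -0.13, 0.0, 0, 0, 0, 0.1, -0.12, -0.16, 0.0, 0, 0, 0, 0.1, -0.16, -0.2, 0.0, 0, 0, 0, 0.1, -0.19, -0.23, 0.0, 0, 0, 0, 0.1, -0.24, -0.26, 0.0, 0, 0, 0, 0.1, -0.28, -0.29, 0.0, 0, 0, 0, 0.1, -0.33, -0.31, 0.0, 0, 0, 0, 0.1, -0.37, -0.33, 0.0, 0, 0, 0, 0.1]
233.9 .. 269.9 [-0.05, -0.02, 0.0, 0, 0, 0, 0.1, -0.1, -0.03, 0.0, 0, 0, 0, 0.1, -0.15, -0.04, 0.0, 0, 0, 0, 0.1, -0.2, -0.05, 0.0, 0, 0, 0, 0.1, -0.25, -0.05, 0.0, 0, 0, 0, 0.1, -0.3, -0.05, 0.0, 0, 0, 0, 0.1, -0.35, -0.04, 0.0, 0, 0, 0, 0.1, -0.4, -0.04, 0.0, 0, 0, 0, 0.1, -0.45, -0.02, 0.0, 0, 0, 0, 0.1, -0.5, -0.01, -0.0, 0, 0, 0, 0.1]
273.9 .. 310.0 [-0.05, 0.02, -0.0, 0, 0, 0, 0.1, -0.09, 0.04, -0.0, 0, 0, 0, 0.1, -0.14, 0.07, -0.0, 0, 0, 0, 0.1, -0.18, 0.09, -0.0, 0, 0, 0, 0.1, -0.22, 0.12, -0.0, 0, 0, 0, 0.1, -0.26, 0.16, -0.0, 0, 0, 0, 0.1, -0.3, 0.19, -0.0, 0, 0, 0, 0.1, -0.33, 0.23, -0.0, 0, 0, 0, 0.1, -0.36, 0.27, -0.0, 0, 0, 0, 0.1, -0.39, 0.32, -0.0, 0, 0, 0, 0.1]
314.0 .. 350.0 [-0.02, 0.04, -0.0, 0, 0, 0, 0.1, -0.05, 0.09, -0.0, 0, 0, 0, 0.1, -0.06, 0.13, -0.0, 0, 0, 0, 0.1, -0.08, 0.18, -0.0, 0, 0, 0, 0.1, -0.09, 0.23, -0.0, 0, 0, 0, 0.1, -0.1, 0.28, -0.0, 0, 0, 0, 0.1, -0.1, 0.33, -0.0, 0, 0, 0, 0.1, -0.1, 0.38, -0.0, 0, 0, 0, 0.1, -0.1, 0.44, -0.0, 0, 0, 0, 0.1, -0.09, 0.49, -0.0, 0, 0, 0, 0.1]
```

Call:
carry_out(increments=[0,-0.05,0,0,0,0,0.1,0.0,-0.1,0.0,0,0,0,0.1,0.01,-0.15,0.0,0,0,0,0.1,0.0,-0.2,0.0,0,0,0,0.1,0,-0.25,0.0,0,0,0,0.1,-0.01,-0.3,0.0,0,0,0,0.1,-0.03,-0.35,0.0,0,0,0,0.1,-0.04,-0.4,0.0,0,0,0,0.1,-0.06,-0.45,0.0,0,0,0,0.1,-0.09,-0.49,0.0,0,0,0,0.1])

```text
t: 14.2
position: [0.4359, -0.1826, 0.1978]
tcp_rot: [0.166, 0.986, 0.0, -0.0]
ft_force: [-0.5, 1.6, -1.6]
gripper_width: 0.26
grip_force: 45.0
```

Call:
carry_out(increments=[-0.02,-0.05,0.0,0,0,0,0.1,-0.05,-0.09,0.0,0,0,0,0.1,-0.08,-0.13,0.0,0,0,0,0.1,-0.12,-0.16,0.0,0,0,0,0.1,-0.16,-0.2,0.0,0,0,0,0.1,-0.19,-0.23,0.0,0,0,0,0.1,-0.24,-0.26,0.0,0,0,0,0.1,-0.28,-0.29,0.0,0,0,0,0.1,-0.33,-0.31,0.0,0,0,0,0.1,-0.37,-0.33,0.0,0,0,0,0.1])

```text
t: 15.2
position: [0.4655, -0.2344, 0.1978]
tcp_rot: [0.166, 0.986, -0.0, -0.0]
ft_force: [-0.2, 0.8, -1.8]
gripper_width: 0.26
grip_force: 45.0
```

Call:
carry_out(increments=[-0.05,-0.02,0.0,0,0,0,0.1,-0.1,-0.03,0.0,0,0,0,0.1,-0.15,-0.04,0.0,0,0,0,0.1,-0.2,-0.05,0.0,0,0,0,0.1,-0.25,-0.05,0.0,0,0,0,0.1,-0.3,-0.05,0.0,0,0,0,0.1,-0.35,-0.04,0.0,0,0,0,0.1,-0.4,-0.04,0.0,0,0,0,0.1,-0.45,-0.02,0.0,0,0,0,0.1,-0.5,-0.01,0,0,0,0,0.1])

```text
t: 16.2
position: [0.522, -0.2546, 0.1978]
tcp_rot: [0.166, 0.986, 0.0, 0.0]
ft_force: [-1.2, 0.5, -0.8]
gripper_width: 0.254
grip_force: 45.0
```

Call:
carry_out(increments=[-0.05,0.02,0,0,0,0,0.1,-0.09,0.04,0,0,0,0,0.1,-0.14,0.07,0,0,0,0,0.1,-0.18,0.09,0,0,0,0,0.1,-0.22,0.12,0,0,0,0,0.1,-0.26,0.16,0,0,0,0,0.1,-0.3,0.19,0,0,0,0,0.1,-0.33,0.23,0,0,0,0,0.1,-0.36,0.27,0,0,0,0,0.1,-0.39,0.32,0,0,0,0,0.1])

```text
t: 17.2
position: [0.5785, -0.2335, 0.1979]
tcp_rot: [0.166, 0.986, -0.0, 0.0]
ft_force: [-0.3, -0.4, -2.4]
gripper_width: 0.261
grip_force: 45.0
```

Call:
carry_out(increments=[-0.02,0.04,0,0,0,0,0.1,-0.05,0.09,0,0,0,0,0.1,-0.06,0.13,0,0,0,0,0.1,-0.08,0.18,0,0,0,0,0.1,-0.09,0.23,0,0,0,0,0.1,-0.1,0.28,0,0,0,0,0.1,-0.1,0.33,0,0,0,0,0.1,-0.1,0.38,0,0,0,0,0.1,-0.1,0.44,0,0,0,0,0.1,-0.09,0.49,0,0,0,0,0.1])

```text
t: 18.2
position: [0.6078, -0.1809, 0.1978]
tcp_rot: [0.166, 0.986, 0.0, 0.0]
ft_force: [0.1, 0.5, -1.1]
gripper_width: 0.262
grip_force: 45.0
```

Both sides are swept. I'll lift and return to the pose I had before crossing, then check the channel in the images by code, as I have no pictures left.

Call:
carry_out(increments=[0,0,-0.2,0,0,0,0.1,0,0,-0.45,0,0,0,0.1,0,0,-0.7,0,0,0,0.1,0,0,-0.9,0,0,0,0.1])

```text
t: 18.6
position: [0.6077, -0.1816, 0.3077]
tcp_rot: [0.166, 0.986, -0.0, 0.001]
ft_force: [1.0, -0.3, -1.8]
gripper_width: 0.255
grip_force: 45.0
```

Call:
carry_out(increments=[0.25,0.22,0,0,0,0,0.1,0.5,0.44,0,0,0,0,0.1,0.75,0.66,0,0,0,0,0.1,0.91,0.79,0,0,0,0,0.1])

```text
t: 19.0
position: [0.534, -0.0534, 0.3057]
tcp_rot: [0.164, 0.986, 0.001, -0.0]
ft_force: [0.1, 0.3, -1.0]
gripper_width: 0.261
grip_force: 45.0
```

Call:
carry_out(increments=[0.25,0.22,0,0,0,0,0.1,0.5,0.44,0,0,0,0,0.1,0.75,0.66,0,0,0,0,0.1,0.91,0.79,0,0,0,0,0.1])

```text
t: 19.4
position: [0.4614, 0.0717, 0.3059]
tcp_rot: [0.164, 0.986, 0.001, -0.0]
ft_force: [0.2, 0.9, -0.6]
gripper_width: 0.261
grip_force: 45.0
```

Call:
carry_out(increments=[0.25,0.22,0,0,0,0,0.1,0.5,0.44,0,0,0,0,0.1,0.75,0.66,0,0,0,0,0.1,0.91,0.79,0,0,0,0,0.1,0.91,0.79,0,0,0,0,0.1])

```text
t: 19.9
position: [0.3887, 0.1974, 0.3058]
tcp_rot: [0.163, 0.987, 0.0, -0.0]
ft_force: [-0.3, -0.7, -1.5]
gripper_width: 0.261
grip_force: 45.0
```

```bash
python3 - <<'E'
from h import *
from cell import sense
import cv2,json
np.set_printoptions(precision=4,suppress=True,linewidth=160)
s=sense();print(s["position"],s["tcp_rot"],s["gripper_width"],s["t"])
H=np.array([.5212,-.167]);C=cams();t0=cv2.imread('pics/t_raw.png')
for nm,c,im,im0 in(('t',C['t'],C['t']["frame"],t0[:,:,::-1]),('s',C['s'],C['s']["frame"],cv2.imread('pics/s_raw.png')[:,:,::-1])):
    out=[]
    for I in(im0,im):
        g=cv2.cvtColor(np.ascontiguousarray(I),cv2.COLOR_RGB2GRAY);v=[]
        for a in range(-12,348,6):
            X=np.array([[H[0]+r*np.cos(np.radians(a)),H[1]+r*np.sin(np.radians(a)),.07] for r in(.079,.084,.088,.092,.096)])
            q=np.round(proj(c,X)).astype(int);v.append(int(max(g[y,x] for x,y in q)))
        out.append(v)
    print(nm);print(np.array(out))
G=json.load(open('grasp.json'));R=Ro.from_quat(G["tcp_rot"]).as_matrix()
print('insert start',np.array(G["position"])-.12*R[:,2],inc(np.array(G["position"])-.12*R[:,2],R))
E
```

```text
[0.3887 0.1974 0.3058] [ 0.1627  0.9867  0.0004 -0.0004] 0.26106043453396227 19.9
t
[[ 70  52  49  59  60  60  60  60  60  62  68 114 113 108  61 113 109 112  61  99 113 111  93  61  60  66 117  60  65 113 112 112  62  86 112 114 104  66 114
  112 112  62  60  61  62  61  62  62  62  66  71  83  99  98  84  80  92  81  76  77]
 [132 121 121  74  71  70  69  70  70  71  70  72  71  70  70  71  73  69  69  72  71  70  72  69  70  76 134  71  70  70  72  71  71  71  70  73  71  70  70
   70  71  72  70  71  72  70  72  72  72  75  81  98 113 112  98  95 106  97 134 134]]
s
[[138 174 173 131 162 148 127 159 156 154 152 163 153 151 128  74 133 127 134  75 132 114 134 127 145 172 170 173 169 170 171 173 175 170 168 170 170 172 168
  171 169 175 149  63  64  63  63  65  63  65  63  62  97 149 175 136 111 170 140 171]
 [140 176 175 132 163 150 129 161 158 157 153 166 126 124 103  63  63  62  64  63  63  62  62 128 148 174 171 175 173 175 172 177 177 174 170 172 172 177 169
  172 170 176 150  62  63  65  63  65  63  65  63  63  96 151 177 138 112 172 142 173]]
insert start [0.3894 0.1984 0.2256] [ 0.0223  0.0304  0.6691  0.0001 -0.1909  0.0003]
```

The channel is clear all round: only the fin shows, at 144°, and the bright patch within the opening is the collars below. Next I'll tilt the rod and line up with the rest.

Call:
carry_out(increments=[0.02,0.03,0,0,-0.04,0,0.1,0.02,0.03,0,0,-0.08,0,0.1,0.02,0.03,0,0,-0.12,0,0.1,0.02,0.03,0,0,-0.16,0,0.1,0.02,0.03,0.1,0,-0.191,0,0.1,0.02,0.03,0.3,0,-0.191,0,0.1,0.02,0.03,0.5,0,-0.191,0,0.1,0.02,0.03,0.6,0,-0.191,0,0.1,0.02,0.03,0.6,0,-0.191,0,0.1,0.02,0.03,0.6,0,-0.191,0,0.1])

```text
t: 21.0
position: [0.3904, 0.1981, 0.2346]
tcp_rot: [0.159, 0.942, -0.049, 0.292]
ft_force: [0.8, -0.9, -0.3]
gripper_width: 0.256
grip_force: 45.0
```

```bash
cat > ins.py <<'E'
from h import *
import json
G=json.load(open('grasp.json'));R=Ro.from_quat(G["tcp_rot"]).as_matrix()
for d in(.12,.06,.001): print(d,inc(np.array(G["position"])-d*R[:,2],R))
E
python3 ins.py
```

```text
0.12 [ 0.0493 -0.      0.0564 -0.0002  0.0001 -0.0004]
0.06 [ 4.950e-02  3.000e-04  5.564e-01 -2.000e-04  1.000e-04 -4.000e-04]
0.001 [ 4.960e-02  5.000e-04  1.048e+00 -2.000e-04  1.000e-04 -4.000e-04]
```

Call:
carry_out(increments=[0.03,0,0.05,0,0,0,0.1,0.03,0,0.15,0,0,0,0.1,0.03,0,0.25,0,0,0,0.1,0.03,0,0.35,0,0,0,0.1,0.03,0,0.45,0,0,0,0.1,0.03,0,0.55,0,0,0,0.1,0.03,0,0.55,0,0,0,0.1])

```text
t: 21.7
position: [0.4226, 0.1865, 0.177]
tcp_rot: [0.159, 0.942, -0.049, 0.291]
ft_force: [-0.7, -0.8, -1.6]
gripper_width: 0.257
grip_force: 45.0
```

```bash
python3 ins.py; python3 -c "
from cell import sense;s=sense();print(s['ft_force'],s['ft_torque'])"
```

```text
0.12 [ 1.350e-02  2.800e-03 -5.007e-01 -4.000e-04  0.000e+00 -2.000e-04]
0.06 [ 0.0136  0.0033 -0.0007 -0.0004  0.     -0.0002]
0.001 [ 1.36e-02  3.90e-03  4.91e-01 -4.00e-04  0.00e+00 -2.00e-04]
[-0.67088884 -0.77156941 -1.58855044] [ 0.26432136  0.84752564 -0.02972282]
```

The rod has gone 50 mm into the tube with no contact force. Now the rest of the way in.

Call:
carry_out(increments=[0,0,0.1,0,0,0,0.1,0,0,0.2,0,0,0,0.1,0,0,0.3,0,0,0,0.1,0.01,0,0.4,0,0,0,0.1,0.01,0,0.45,0,0,0,0.1,0.01,0,0.49,0,0,0,0.1,0.01,0,0.49,0,0,0,0.1])

```text
t: 22.4
position: [0.4528, 0.1766, 0.1282]
tcp_rot: [0.158, 0.942, -0.049, 0.292]
ft_force: [0.6, -0.7, -1.3]
gripper_width: 0.259
grip_force: 45.0
```

```bash
python3 ins.py; python3 -c "
from cell import sense;s=sense();print(s['ft_force'],s['ft_torque'])"
```

```text
0.12 [ 2.500e-03 -1.200e-03 -9.854e-01 -0.000e+00  1.000e-04  0.000e+00]
0.06 [ 2.600e-03 -1.200e-03 -4.854e-01 -0.000e+00  1.000e-04  0.000e+00]
0.001 [ 0.0028 -0.0011  0.0062 -0.      0.0001  0.    ]
[ 0.55119884 -0.73325465 -1.33291329] [0.3312376  0.79672014 0.00523477]
```

Seated within about 2 mm of where I first gripped it. Releasing and backing off along the axis.

Call:
carry_out(increments=[0,0,0,0,0,0,0.3,0,0,0,0,0,0,0.5,0,0,0,0,0,0,0.7,0,0,0,0,0,0,0.9,0,0,0,0,0,0,0.9,0,0,0,0,0,0,0.9,0,0,0,0,0,0,0.9,0,0,0,0,0,0,0.9,0,0,0,0,0,0,0.9,0,0,0,0,0,0,0.9])

```text
t: 23.4
position: [0.4527, 0.1766, 0.1281]
tcp_rot: [0.158, 0.942, -0.049, 0.291]
ft_force: [0.7, -0.0, 0.9]
gripper_width: 0.9
grip_force: 0.0
```

Call:
carry_out(increments=[0,0,-0.2,0,0,0,0.9,0,0,-0.4,0,0,0,0.9,0,0,-0.7,0,0,0,0.9,0,0,-1,0,0,0,0.9,0,0,-1,0,0,0,0.9])

```text
t: 23.9
position: [0.3878, 0.2015, 0.23]
tcp_rot: [0.158, 0.942, -0.046, 0.292]
ft_force: [0.5, 0.0, 0.0]
gripper_width: 0.903
grip_force: 0.0
```

```bash
python3 - <<'E'
from h import *
import cv2
C=cams();np.set_printoptions(precision=1,suppress=True)
# rod/rest region against the first pictures (exposure-normalised)
for n,f,(x0,y0,w,h) in(('t','t_raw',(212,205,40,45)),('s','s_raw',(312,160,28,75))):
    a=cv2.imread(f'pics/{f}.png')[y0:y0+h,x0:x0+w,::-1].astype(float);b=C[n]["frame"][y0:y0+h,x0:x0+w].astype(float)
    b*=a.mean()/b.mean();(dx,dy),r=cv2.phaseCorrelate(a.mean(2),b.mean(2));print(n,'mean|d|',np.abs(a-b).mean(),'shift',dx,dy,r)
# bystanders
for n,f,bs in(('t','t_raw',[(195,95,35,45),(295,70,45,65),(390,88,42,45)]),('s','s_raw',[(358,275,30,40),(255,260,38,70),(165,295,36,45)])):
    for x0,y0,w,h in bs:
        a=cv2.imread(f'pics/{f}.png')[y0:y0+h,x0:x0+w,::-1].astype(float);b=C[n]["frame"][y0:y0+h,x0:x0+w].astype(float);b*=a.mean()/b.mean();print(n,np.abs(a-b).mean())
from cell import sense;s=sense();print(s["position"],s["gripper_width"],s["ft_force"],s["t"])
E
```

```text
t mean|d| 2.360555874786311 shift -0.3804000688156961 0.4612551826772844 0.9881720449460665
s mean|d| 2.636415122871408 shift 0.3019412653231637 0.44715054625687856 0.9724874507093797
t 1.0778352976410688
t 1.0497271957347722
t 0.9860289168121592
s 0.8441831386442262
s 0.9068481976997101
s 0.7822988809064234
[0.4 0.2 0.2] 0.9045408088542374 [ 0.7  0.3 -1. ] 24.0
```

```bash
python3 - <<'E'
from h import *
import cv2
C=cams()
for n in 'ts':
    a=cv2.imread(f'pics/{n}_raw.png').astype(float);b=C[n]["frame"][:,:,::-1].astype(float);b*=np.median(a)/np.median(b)
    m=(np.abs(a-b).max(2)>35).astype(np.uint8)
    k,_,st,ce=cv2.connectedComponentsWithStats(m)
    print(n,[st[i].tolist() for i in range(1,k) if st[i,4]>12])
E
```

```text
t [[386, 166, 21, 11, 108], [349, 182, 12, 12, 90], [343, 198, 12, 12, 88], [346, 216, 12, 12, 90], [410, 233, 12, 12, 90], [375, 241, 12, 12, 88], [394, 241, 13, 12, 97], [18, 262, 219, 158, 12444], [0, 372, 12, 29, 203]]
s [[218, 0, 31, 49, 856], [265, 0, 18, 56, 746], [287, 0, 10, 4, 29], [334, 0, 38, 7, 126], [480, 0, 8, 7, 19], [459, 2, 15, 6, 40], [330, 5, 41, 55, 1343], [458, 7, 11, 2, 20], [454, 18, 27, 5, 83], [452, 24, 35, 19, 290], [424, 34, 71, 64, 1646], [333, 58, 25, 8, 127], [303, 67, 75, 66, 1569], [351, 119, 9, 18, 50], [206, 203, 10, 5, 23], [191, 204, 10, 6, 19], [178, 210, 10, 7, 33], [229, 214, 10, 8, 51], [232, 225, 11, 8, 56], [228, 235, 10, 8, 52], [180, 266, 36, 12, 246]]
```

The only changes outside the arm are the six empty collar places and the new contents of the bin. Handing in.

```bash
python3 -c "
from cell import job;print(job.job_done())"
```

```text
the job is handed in; nothing more can be done
None
```

The rod is back in its rest and released, and the job is handed in at about 24 s: all six collars are out of the channel and into the bin (judged from camera images, not counted one by one), and the can, jar and carton are unmoved.

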